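# Flag the tired heel rest

### The arm

A 6-joint arm with a two-finger parallel gripper is mounted at the origin on the work surface. World frame = base frame: x ahead of the robot, y to its left, z up, the work surface at z = 0. Lengths are in m, angles in rad, forces in N, time in s.
With the tool pointing down it reaches from about 0.4 to 0.825 m from the base axis. Payload 7 kg.
Tool frame: the origin (TCP) lies between the finger pads; the fingertips stand 11 mm ahead of it and the grasp point (between the pads) lies 8 mm behind it (arm.tips_ahead is the distance from the TCP to the fingertips, in m); z points along the fingers, x is the direction in which the jaws open and shut, and the axes are right-handed (so a half turn about z gives the same grasp; the last joint's range is limited). The gripper opens to 88 mm and grips with 3 to 60 N. Pads are 19 mm wide; open, the fingers measure 130 mm over their backs; the gripper's body (78 mm by 193 mm) begins 47 mm behind the grasp point.
Start: joints at [-0.914, 0.359, 0.012, 0, -1.224, -0.288], TCP at [0.243, -0.63, 0.238] pointing down, gripper open.
Joint ranges: [-3.07, 3.07], [-1.43, 2.12], [-1.02, 1.25], [-3.03, 1.67], [-3.05, -0], [-3.03, 3.03]. Speed limits (rad/s): [2.39, 2.39, 3.01, 3.14, 3.14, 3.14].

### API

Orientations are given as [roll, pitch, yaw] about the fixed x, y, z axes, in that order (R = Rz(yaw) Ry(pitch) Rx(roll)).
In Python, from station import arm, optics, finder gives the robot as it stands. The module is installed in compiled form; this text tells all that it offers.
- The arm moves only by the tool apply_moves, never from a script. Its argument "increments" is one flat list of numbers, 6 for each row, row after row: the shift along the world's x, y, z in m, then the turn, a rotation vector about the world's x, y, z in rad. In form: [tx, ty, tz, rx, ry, rz, tx, ty, tz, rx, ry, rz, ...]. A call has 1 to 20 rows; each row shifts and turns the pose as measured when the row begins; what a row does not reach is not made up. A row lasts 1/12 s, in which the tool goes at most 41.7 mm and 7.16 degrees, less where a joint would pass 70% of its speed; a pose out of reach is approached as far as the arm can. A call with a gripper value outside its range is refused whole. "hand" is the closure, from 0 (fully open) to 1 (shut), set as the call begins (left out, the last holds). The fingers move at their own pace and stop on an object; "force" is the grip in N (left out, the last holds). Time passes only in rows, so rows that do not move let the fingers close. It gives the time, the measured TCP pose, the force and the opening at its end, in the units of the state.
- arm.get_state(): the state, without advancing time (a new reading comes with each control period).
- optics.grab_frame(name): name is "scene" or "top" or "wrist"; returns the picture (384x512x3 uint8, red, green, blue); there is no depth.
- optics.camera_model(name): a dict with "fx", "fy", "cx", "cy" (pixels), "world_to_cam" (4x4, takes a point from world to camera coordinates); the wrist camera has in their place "T_tool_cam" (4x4, takes a point from camera to tool coordinates, whose origin is the TCP and whose axes are the tool frame's). Camera axes: x right, y up, looking along -z (the intrinsics and any distortion apply to the point x, -y, -z); pixel columns grow to the right and rows downward; lengths in m; the calibration is good to about 2 mm. A picture is of the moment at which its call begins: read the wrist's pose just before it. camera_model takes no time and is no camera call.
- arm.job_done(): hands the job in, once; it reports no verdict.
Trained networks look in the newest picture that a camera, given by its name, has taken for a name from the list of things; names that differ only in an ending like _2 or _b are one class to them, and where a whole thing is asked for, a point or a joint stands for the part that bears it (a point fixed in the world has none). Each returns a list of dicts, best first, with "conf" (0 to 1); they miss things now and then, are a little off and sometimes report something else, mostly with a low value. They report only what shows in the picture. A call takes as long as a camera call.
- finder.find_in(camera, name): "box" ([left, top, right, bottom] in pixels, round what is visible of it).
- finder.landmark_of(camera, name): "point" ([column, row] in pixels: a listed point, or the origin of a listed thing).
The state is a dict: "t": time; "q": joint angles; "qd": joint speeds; "joint_efforts": joint torques, N m; "eef_pos": TCP position; "ee_rot": TCP orientation; "force": force on the tool from outside, world axes, zero at the start; "moment": the same for the moment, N m; "width": finger opening in m.
Only numpy, scipy, OpenCV 4.12 (cv2) and the standard library are available. Lean on these libraries where they do the work, as an engineer would, in place of code of your own. Each camera call takes 0.05 s, during which the arm holds its last target. There are 200 camera calls.

### The job

One of the three sprung heel rests on the board has gone soft. With the fingertips press each rubber pad down by at least half a centimetre, going from the left rest to the right one as the robot sees them, and feel which gives most easily; then push the metal tag of that softest rest fully down to mark it, leaving the other two tags up. Pick nothing up, do not pull on the tags, and leave the shoe, tools and other things where they lie.

Things in the scene. Friction and masses are not known exactly. Their poses are not given: they have to be found in the camera images.
- board: wooden board, 190 (x) x 440 (y) x 18 mm high, fixed on the table and turned by up to 0.22 rad; origin at the centre of its underside; its +y end is the left end as seen from the robot, its +x edge is the far one. The three heel rests stand on it in a row along its y, about 130 mm apart
- rest_a: sprung heel rest fixed on the board, all three alike to the eye and any of them at any of the three places: a steel foot plate (125 x 60 mm) with a grey spring housing (60 mm across) that carries a round black rubber pad, and on its far side a grey tag holder with an aluminium tag. Origin on the pad's axis at the underside of the foot plate, on top of the board; axes parallel to the board's
- pad_a_top (a point): centre of the top of rest_a's pad (58 mm across), 52 mm above the foot plate's underside when free; moves down with the pad
- pad_a (a joint): how far this pad is pressed, m: 0 free (each sags under its own weight by less than 0.5 mm), 0.015 bottomed. It springs back when let go. The three differ clearly in stiffness: 5 mm down takes about 2.2, 5 and 7.5 N, 10 mm about 4.5, 10 and 15 N; which rest has which spring must be felt
- tag_a_top (a point): centre of the flat top ledge (24 x 32 mm) of rest_a's tag, 65 mm beyond the pad's centre along the rest's +x, about 60 mm above the foot plate's underside at the start; moves with the tag
- tag_a (a joint): how far this tag is pushed down, m: near 0 (0 to 0.002) at the start, 0.016 fully down with the ledge on its holder; negative if pulled up. It slides with about 5 N of friction and stays where it is left
- rest_b: sprung heel rest fixed on the board, all three alike to the eye and any of them at any of the three places: a steel foot plate (125 x 60 mm) with a grey spring housing (60 mm across) that carries a round black rubber pad, and on its far side a grey tag holder with an aluminium tag. Origin on the pad's axis at the underside of the foot plate, on top of the board; axes parallel to the board's
- pad_b_top (a point): centre of the top of rest_b's pad (58 mm across), 52 mm above the foot plate's underside when free; moves down with the pad
- pad_b (a joint): how far this pad is pressed, m: 0 free (each sags under its own weight by less than 0.5 mm), 0.015 bottomed. It springs back when let go. The three differ clearly in stiffness: 5 mm down takes about 2.2, 5 and 7.5 N, 10 mm about 4.5, 10 and 15 N; which rest has which spring must be felt
- tag_b_top (a point): centre of the flat top ledge (24 x 32 mm) of rest_b's tag, 65 mm beyond the pad's centre along the rest's +x, about 60 mm above the foot plate's underside at the start; moves with the tag
- tag_b (a joint): how far this tag is pushed down, m: near 0 (0 to 0.002) at the start, 0.016 fully down with the ledge on its holder; negative if pulled up. It slides with about 5 N of friction and stays where it is left
- rest_c: sprung heel rest fixed on the board, all three alike to the eye and any of them at any of the three places: a steel foot plate (125 x 60 mm) with a grey spring housing (60 mm across) that carries a round black rubber pad, and on its far side a grey tag holder with an aluminium tag. Origin on the pad's axis at the underside of the foot plate, on top of the board; axes parallel to the board's
- pad_c_top (a point): centre of the top of rest_c's pad (58 mm across), 52 mm above the foot plate's underside when free; moves down with the pad
- pad_c (a joint): how far this pad is pressed, m: 0 free (each sags under its own weight by less than 0.5 mm), 0.015 bottomed. It springs back when let go. The three differ clearly in stiffness: 5 mm down takes about 2.2, 5 and 7.5 N, 10 mm about 4.5, 10 and 15 N; which rest has which spring must be felt
- tag_c_top (a point): centre of the flat top ledge (24 x 32 mm) of rest_c's tag, 65 mm beyond the pad's centre along the rest's +x, about 60 mm above the foot plate's underside at the start; moves with the tag
- tag_c (a joint): how far this tag is pushed down, m: near 0 (0 to 0.002) at the start, 0.016 fully down with the ledge on its holder; negative if pulled up. It slides with about 5 N of friction and stays where it is left
- heel_tip1: rubber heel tip, 48 x 38 x 12 mm, loose, lying on the board between two of the rests; not part of the job, origin at the underside
- heel_tip2: a second rubber heel tip, the same, lying between the other two rests; not part of the job, origin at the underside
- loafer: black loafer, 280 mm long, 102 wide, 90 high, loose on the table at the robot's right; toe to its +x; not part of the job, origin at the underside
- brush: shoe brush, 170 x 50 x 45 mm, bristles down, loose on the table at the robot's left; long along its x; not part of the job, origin at the underside
- polish_tin: round polish tin, 78 mm across, 23 high, loose on the table beyond the board; not part of the job, origin at the underside
- dye_bottle: black dye bottle, 44 mm across, 100 high, standing on the table beyond the board; not part of the job, origin at the underside
- last_block: wooden shoe last, 220 x 84 x 75 mm, lying loose on the table beyond the board; not part of the job, origin at the underside

How it is judged:
On the way, in this order (a step that is already met when the one before it is completed fails the run):
1. the left rest's pad pressed down 4.5 mm or more by the fingers (((y of pad_a_top in the frame of board above 0.065 m and value of joint pad_a above 0.0045 m and contact force between the fingers and rest_a above 0.5 N) or (y of pad_b_top in the frame of board above 0.065 m and value of joint pad_b above 0.0045 m and contact force between the fingers and rest_b above 0.5 N) or (y of pad_c_top in the frame of board above 0.065 m and value of joint pad_c above 0.0045 m and contact force between the fingers and rest_c above 0.5 N))), for 0.1 s.
2. the middle rest's pad pressed down 4.5 mm or more by the fingers (((y of pad_a_top in the frame of board between -0.065 and 0.065 m and value of joint pad_a above 0.0045 m and contact force between the fingers and rest_a above 0.5 N) or (y of pad_b_top in the frame of board between -0.065 and 0.065 m and value of joint pad_b above 0.0045 m and contact force between the fingers and rest_b above 0.5 N) or (y of pad_c_top in the frame of board between -0.065 and 0.065 m and value of joint pad_c above 0.0045 m and contact force between the fingers and rest_c above 0.5 N))), for 0.1 s.
3. the right rest's pad pressed down 4.5 mm or more by the fingers (((y of pad_a_top in the frame of board below -0.065 m and value of joint pad_a above 0.0045 m and contact force between the fingers and rest_a above 0.5 N) or (y of pad_b_top in the frame of board below -0.065 m and value of joint pad_b above 0.0045 m and contact force between the fingers and rest_b above 0.5 N) or (y of pad_c_top in the frame of board below -0.065 m and value of joint pad_c above 0.0045 m and contact force between the fingers and rest_c above 0.5 N))), for 0.1 s.
4. the softest rest's tag pushed down (12.5 of its 16 mm or more) by the fingers (((value of joint tag_a above 0.0125 m and value of joint pad_a above 0.00032 m and contact force between the fingers and rest_a above 0.5 N and value of joint each of tag_b, tag_c below 0.005 m) or (value of joint tag_b above 0.0125 m and value of joint pad_b above 0.00032 m and contact force between the fingers and rest_b above 0.5 N and value of joint each of tag_a, tag_c below 0.005 m) or (value of joint tag_c above 0.0125 m and value of joint pad_c above 0.00032 m and contact force between the fingers and rest_c above 0.5 N and value of joint each of tag_a, tag_b below 0.005 m))), for 0.05 s.
At the end, for the whole second after the job is handed in: the softest rest's tag is at least 12.5 mm down, the other two tags less than 5 mm down and none pulled up by 4 mm, all pads sprung back (within 2 mm), and the other things within 20 mm of where they lay. (The softest rest is the one whose free pad sags most under its own weight, over 0.32 mm) (((value of joint tag_a above 0.0125 m and value of joint pad_a above 0.00032 m and value of joint each of tag_b, tag_c below 0.005 m) or (value of joint tag_b above 0.0125 m and value of joint pad_b above 0.00032 m and value of joint each of tag_a, tag_c below 0.005 m) or (value of joint tag_c above 0.0125 m and value of joint pad_c above 0.00032 m and value of joint each of tag_a, tag_b below 0.005 m)) and value of joint each of tag_a, tag_b, tag_c above -0.004 m and value of joint each of pad_a, pad_b, pad_c below 0.002 m and distance of each of heel_tip1, heel_tip2, loafer, brush, polish_tin, dye_bottle, last_block from where it was at the start of the episode below 0.02 m); the robot touches nothing.
It fails at once if a tag of one of the firmer rests pushed down 5 mm or more ((value of joint tag_a above 0.005 m and value of joint pad_a below 0.00027 m) or (value of joint tag_b above 0.005 m and value of joint pad_b below 0.00027 m) or (value of joint tag_c above 0.005 m and value of joint pad_c below 0.00027 m)).
It fails at once if a tag pulled up by 4 mm (value of joint any of tag_a, tag_b, tag_c below -0.004 m).
It fails at once if a bystander moved or lifted by 20 mm (distance of any of heel_tip1, heel_tip2, loafer, brush, polish_tin, dye_bottle, last_block from where it was at the start of the episode above 0.02 m).
It also fails if it takes over 51 s, if anything falls off the work surface, if the arm or the gripper's body presses on something with over 40 N, if the wrist force passes 120 N, or if a joint passes its speed limit or range.

## Working session

There is one attempt and no reset: what is moved stays moved. The work goes in short steps, Python scripts to look and compute and a tool call to move; the robot and the scene stay as the last step left them, time stands still between calls to the robot, and variables do not carry over. Pictures are saved under pics/ and viewed, about 8 in all and at most 12, crops included, and the job is handed in when it is done.

Besides the shell and the picture viewer there is one more tool, called after "Request:" as name(argument=value, ...), one argument or row to a line, values as JSON. apply_moves: Moves the arm, as the interface text tells. Its arguments: {"type":"object","properties":{"increments":{"type":"array"},"hand":{"type":"number"},"force":{"type":"number"}},"required":["increments"]}

```bash
mkdir -p pics
cat > h.py <<'E'
import numpy as np, cv2
from station import arm, optics, finder
from scipy.spatial.transform import Rotation as R
def ray(cam,px,z,st=None):
    m=optics.camera_model(cam)
    d=np.array([(px[0]-m['cx'])/m['fx'],-(px[1]-m['cy'])/m['fy'],-1])
    if cam=='wrist':
        T=np.eye(4);T[:3,:3]=R.from_euler('xyz',st['ee_rot']).as_matrix();T[:3,3]=st['eef_pos'];C=T@m['T_tool_cam']
    else: C=np.linalg.inv(m['world_to_cam'])
    d=C[:3,:3]@d;o=C[:3,3]
    return o+d*(z-o[2])/d[2]
E
python3 - <<'E'
from h import *
print(arm.get_state()); print(optics.camera_model('top').keys())
ims=[]
for c in ('top','scene'):
    im=optics.grab_frame(c); ims.append(im)
    cv2.imwrite(f'pics/{c}0.png',im[:,:,::-1])
    for n,z in (('pad_a_top',.07),('tag_a_top',.078),('board',0.0)):
        for r in finder.landmark_of(c,n): print(c,n,r['conf'],np.round(r['point']),np.round(ray(c,r['point'],z),4))
E
```

```text
{'t': 0.0, 'q': array([-9.13899265e-01,  3.59386671e-01,  1.10783512e-02, -3.72525652e-04,
       -1.22408468e+00, -2.88090376e-01]), 'qd': array([-0.00073218, -0.00109166,  0.00025324, -0.00176469,  0.00076847,
       -0.00050281]), 'joint_efforts': array([ 2.14296539e-03, -5.82722032e+01,  2.93049413e+01,  6.99694008e+00,
        6.69937843e-03, -1.22665606e-04]), 'eef_pos': array([ 0.24315337, -0.62918922,  0.23662725]), 'ee_rot': array([-3.14147472e+00, -1.63037914e-03,  1.93947605e+00]), 'force': array([-0.47132101, -0.0365284 ,  0.25953181]), 'moment': array([-0.00883804,  0.00341185,  0.0281341 ]), 'width': 0.08737162116513254}
dict_keys(['fx', 'fy', 'cx', 'cy', 'world_to_cam'])
top pad_a_top 0.59 [285. 213.] [ 0.5209 -0.0737  0.07  ]
top tag_a_top 0.51 [282. 184.] [ 0.5987 -0.0661  0.078 ]
top board 0.85 [239. 201.] [0.5539 0.0541 0.    ]
top board 0.22 [283. 186.] [ 0.5965 -0.0742  0.    ]
scene pad_a_top 0.6 [248. 166.] [ 0.524  -0.0948  0.07  ]
scene tag_a_top 0.4 [234. 178.] [ 0.5992 -0.0779  0.078 ]
scene board 0.68 [271. 209.] [0.5554 0.0542 0.    ]
scene board 0.18 [249. 168.] [ 0.4784 -0.1461 -0.    ]
```

View pics/top0.png

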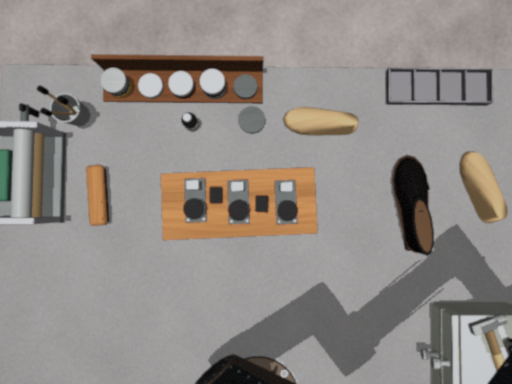

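View pics/scene0.png

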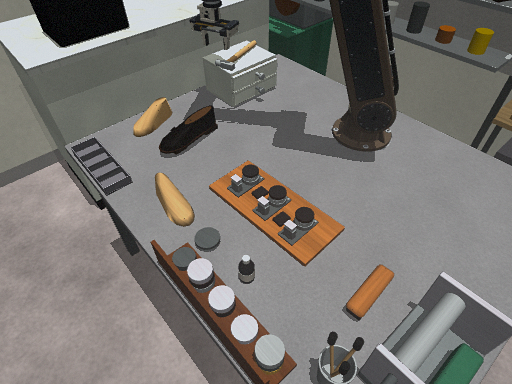

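Top view shows the pads at about (194,209), (239,210) and (287,211), with the tags above them at (193,185), (237,187) and (287,187). The board is turned by about +0.045 rad. The brush is at the left, the loafer at the right, and the tin, bottle and last lie beyond the board. The scene view agrees.

Run:
```python
from h import *
for p in ((194,209),(239,210),(287,211)): print(np.round(ray('top',p,.07),4))
for p in ((193,185),(237,187),(287,187)): print(np.round(ray('top',p,.078),4))
c=[ray('top',p,.018)[:2] for p in ((161,174),(314,168),(317,232),(164,240))]; print(np.round(c,3))
```

```text
[0.5296 0.1735 0.07  ]
[0.5276 0.0513 0.07  ]
[ 0.5256 -0.0794  0.07  ]
[0.5945 0.176  0.078 ]
[0.5898 0.057  0.078 ]
[ 0.5906 -0.0786  0.078 ]
[[ 0.628  0.276]
 [ 0.648 -0.16 ]
 [ 0.466 -0.169]
 [ 0.441  0.264]]
```

Request:
apply_moves(
  increments=[0.03, 0.03, 0.01, 0, 0, -0.08, 0.03, 0.03, 0.01, 0, 0, -0.08, 0.03, 0.03, 0.01, 0, 0, -0.08, 0.03, 0.03, 0, 0, 0, -0.08, 0.03, 0.03, 0, 0, 0, 0, 0.02, 0.03, 0, 0, 0, 0, 0.02, 0.03, 0, 0, 0, 0, 0.0, 0.04, 0, 0, 0, 0, 0, 0.04, 0, 0, 0, 0, 0, 0.04, 0, 0, 0, 0, 0, 0.04, 0, 0, 0, 0, 0, 0.04, 0, 0, 0, 0, 0, 0.04, 0, 0, 0, 0, 0, 0.04, 0, 0, 0, 0, 0, 0.04, 0, 0, 0, 0, 0, 0, 0, 0, 0, 0],
  hand=1,
  force=20,
)

```text
t: 1.73
eef_pos: [0.4316, -0.0824, 0.266]
ee_rot: [3.137, -0.004, 1.598]
force: [-0.1, -0.4, -0.5]
width: 0.0007
```

Request:
apply_moves(
  increments=[0.03, 0.035, 0.01, 0, 0, 0.02, 0.03, 0.035, 0.01, 0, 0, 0, 0.02, 0.035, 0.01, 0, 0, 0, 0, 0.035, 0.01, 0, 0, 0, 0, 0, 0, 0, 0, 0, 0, 0, 0, 0, 0, 0],
)

```text
t: 2.23
eef_pos: [0.5042, 0.0576, 0.3063]
ee_rot: [3.133, -0.006, 1.628]
force: [0.5, -0.3, -0.8]
width: 0.0002
```

Run:
```python
from h import *
st=arm.get_state(); print(st['eef_pos'],st['ee_rot'])
im=optics.grab_frame('wrist'); cv2.imwrite('pics/w1.png',im[:,:,::-1])
for n,z in (('pad_a_top',.07),('tag_a_top',.078),('board',0.0)):
  for r in finder.landmark_of('wrist',n): print(n,r['conf'],np.round(r['point']),np.round(ray('wrist',r['point'],z,st),4))
  for r in finder.find_in('wrist',n):print(n,'box',r)
```

```text
[0.50423225 0.05756346 0.3063007 ] [ 3.1331095  -0.00558387  1.6276557 ]
pad_a_top 0.94 [159. 179.] [ 0.5287 -0.0804  0.07  ]
pad_a_top box {'box': [140.5, 158.2, 182.8, 197.3], 'conf': 0.74}
tag_a_top 0.68 [164. 219.] [ 0.5873 -0.0733  0.078 ]
tag_a_top 0.31 [215. 183.] [5.272e-01 1.000e-04 7.800e-02]
tag_a_top box {'box': [151.8, 216.7, 175.7, 233.0], 'conf': 0.91}
board box {'box': [110.3, 125.6, 397.1, 235.6], 'conf': 0.8}
board box {'box': [54.6, 297.3, 142.1, 330.9], 'conf': 0.59}
```

View pics/w1.png

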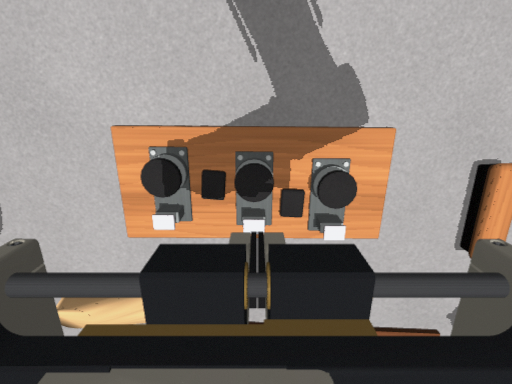

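The wrist view shows the pads at about (161,176), (254,182) and (335,187), and the tags at (164,222), (254,224) and (333,232). Left in this picture is the robot's right.

Run:
```python
from h import *
st=arm.get_state()
for p in ((335,187),(254,182),(161,176)): print(np.round(ray('wrist',p,.07,st),4))
for p in ((333,232),(254,224),(164,222)): print(np.round(ray('wrist',p,.078,st),4))
```

```text
[0.5264 0.1697 0.07  ]
[0.5248 0.0523 0.07  ]
[ 0.5226 -0.0802  0.07  ]
[0.5942 0.1742 0.078 ]
[0.587  0.0554 0.078 ]
[ 0.5903 -0.0772  0.078 ]
```

Request:
apply_moves(
  increments=[0.008, 0.04, -0.03, 0, 0, 0, 0.008, 0.04, -0.03, 0, 0, 0, 0.008, 0.035, -0.03, 0, 0, 0, 0, 0, -0.03, 0.008, 0.005, 0, 0, 0, -0.03, 0, 0, 0, 0, 0, -0.03, 0, 0, 0, 0, 0, -0.02, 0, 0, 0, 0, 0, 0, 0, 0, 0, 0, 0, 0, 0, 0, 0],
)

```text
t: 3.33
eef_pos: [0.5265, 0.1538, 0.1122]
ee_rot: [3.129, -0.016, 1.612]
force: [-0.4, -0.0, 0.9]
width: 0.0006
```

Request:
apply_moves(
  increments=[0, 0.01, -0.012, 0, 0, 0, 0, 0.008, -0.012, 0, 0, 0, 0, 0, 0, 0, 0, 0, 0, 0, 0, 0, 0, 0],
)

```text
t: 3.67
eef_pos: [0.5291, 0.1734, 0.0906]
ee_rot: [3.124, -0.019, 1.61]
force: [0.3, 0.2, -0.1]
width: 0.0001
```

Request:
apply_moves(
  increments=[0, 0, -0.004, 0, 0, 0, 0, 0, 0, 0, 0, 0],
)

```text
t: 3.83
eef_pos: [0.5297, 0.1742, 0.0875]
ee_rot: [3.122, -0.02, 1.611]
force: [-1.0, 0.6, -0.7]
width: 0.0005
```

Request:
apply_moves(
  increments=[0, 0, -0.003, 0, 0, 0, 0, 0, 0, 0, 0, 0],
)

```text
t: 4.0
eef_pos: [0.5301, 0.1744, 0.0852]
ee_rot: [3.12, -0.021, 1.611]
force: [-0.1, 0.6, -0.1]
width: 0.0003
```

Request:
apply_moves(
  increments=[0, 0, -0.003, 0, 0, 0, 0, 0, 0, 0, 0, 0],
)

```text
t: 4.17
eef_pos: [0.5303, 0.1744, 0.0824]
ee_rot: [3.12, -0.021, 1.611]
force: [0.5, 0.0, 0.0]
width: 0.0004
```

Request:
apply_moves(
  increments=[-0.002, -0.001, 0, -0.02, 0.02, 0, 0, 0, -0.003, 0, 0, 0, 0, 0, 0, 0, 0, 0],
)

```text
t: 4.42
eef_pos: [0.5285, 0.1732, 0.0795]
ee_rot: [3.14, -0.002, 1.611]
force: [-1.5, -0.3, 2.0]
width: 0.0001
```

Request:
apply_moves(
  increments=[0, 0, -0.003, 0, 0, 0, 0, 0, 0, 0, 0, 0],
)

```text
t: 4.58
eef_pos: [0.5287, 0.1732, 0.0766]
ee_rot: [3.139, -0.003, 1.611]
force: [-1.4, 0.2, 5.0]
width: 0.0003
```

Request:
apply_moves(
  increments=[0, 0, -0.003, 0, 0, 0, 0, 0, 0, 0, 0, 0],
)

```text
t: 4.75
eef_pos: [0.5287, 0.1732, 0.0742]
ee_rot: [3.138, -0.004, 1.611]
force: [-2.1, 1.0, 6.2]
width: 0.0003
```

Request:
apply_moves(
  increments=[0, 0, -0.003, 0, 0, 0, 0, 0, 0, 0, 0, 0],
)

```text
t: 4.92
eef_pos: [0.5287, 0.1731, 0.0722]
ee_rot: [3.137, -0.004, 1.611]
force: [-2.6, 0.0, 9.4]
width: 0.0
```

Request:
apply_moves(
  increments=[0, 0, 0.02, 0, 0, 0, 0, 0, 0.02, 0, 0, 0, 0, -0.03, 0, 0, 0, 0, 0, -0.03, 0, 0, 0, 0, 0, -0.03, 0, 0, 0, 0, 0, -0.03, 0, 0, 0, 0, 0, 0, 0, 0, 0, 0, 0, 0, 0, 0, 0, 0],
)

```text
t: 5.58
eef_pos: [0.5284, 0.0498, 0.1135]
ee_rot: [3.133, -0.007, 1.614]
force: [-0.2, 1.2, 0.1]
width: 0.0006
```

Request:
apply_moves(
  increments=[-0.001, 0.002, -0.015, -0.007, 0.009, 0, 0, 0, -0.014, 0, 0, 0, 0, 0, 0, 0, 0, 0, 0, 0, 0, 0, 0, 0],
)

```text
t: 5.92
eef_pos: [0.5275, 0.0528, 0.0829]
ee_rot: [3.141, -0.001, 1.614]
force: [-0.6, 0.9, -0.4]
width: 0.0005
```

Request:
apply_moves(
  increments=[0, 0, -0.004, 0, 0, 0, 0, 0, 0, 0, 0, 0],
)

```text
t: 6.08
eef_pos: [0.5276, 0.0538, 0.0786]
ee_rot: [-3.141, -0.0, 1.615]
force: [0.2, -0.8, 1.4]
width: 0.0004
```

Request:
apply_moves(
  increments=[0, 0, -0.004, 0, 0, 0, 0, 0, 0, 0, 0, 0],
)

```text
t: 6.25
eef_pos: [0.528, 0.0542, 0.075]
ee_rot: [3.141, 0.0, 1.616]
force: [-1.1, -1.9, 2.1]
width: 0.0004
```

Request:
apply_moves(
  increments=[0, 0, -0.004, 0, 0, 0, 0, 0, 0, 0, 0, 0],
)

```text
t: 6.42
eef_pos: [0.5283, 0.0543, 0.0715]
ee_rot: [3.14, 0.0, 1.617]
force: [-1.0, -1.4, 3.7]
width: 0.0004
```

Request:
apply_moves(
  increments=[0, 0, 0.02, 0, 0, 0, 0, 0, 0.02, 0, 0, 0, 0, -0.033, 0, 0, 0, 0, 0, -0.033, 0, 0, 0, 0, 0, -0.033, 0, 0, 0, 0, 0, -0.033, 0, 0, 0, 0, 0, 0, 0, 0, 0, 0, 0, 0, 0, 0, 0, 0],
)

```text
t: 7.08
eef_pos: [0.5297, -0.0803, 0.1147]
ee_rot: [3.135, -0.002, 1.621]
force: [1.3, -0.2, -0.1]
width: 0.0004
```

Request:
apply_moves(
  increments=[-0.001, 0, -0.015, 0, 0, 0, 0, 0, -0.014, 0, 0, 0, 0, 0, 0, 0, 0, 0, 0, 0, 0, 0, 0, 0],
)

```text
t: 7.42
eef_pos: [0.5298, -0.0794, 0.086]
ee_rot: [3.132, -0.003, 1.62]
force: [1.1, 0.7, 0.5]
width: 0.0005
```

Request:
apply_moves(
  increments=[0, 0, -0.004, 0, 0, 0, 0, 0, 0, 0, 0, 0],
)

```text
t: 7.58
eef_pos: [0.5303, -0.0782, 0.0826]
ee_rot: [3.131, -0.003, 1.621]
force: [-0.2, 0.4, -0.7]
width: 0.0003
```

Request:
apply_moves(
  increments=[0, 0, -0.004, 0, 0, 0, 0, 0, 0, 0, 0, 0],
)

```text
t: 7.75
eef_pos: [0.5312, -0.0777, 0.0795]
ee_rot: [3.129, -0.003, 1.623]
force: [-2.2, -1.6, 2.9]
width: 0.0009
```

Request:
apply_moves(
  increments=[0, 0, -0.003, 0, 0, 0, 0, 0, 0, 0, 0, 0],
)

```text
t: 7.92
eef_pos: [0.5315, -0.0777, 0.0774]
ee_rot: [3.128, -0.002, 1.623]
force: [-1.9, -0.7, 5.8]
width: 0.0003
```

Request:
apply_moves(
  increments=[0, 0, -0.003, 0, 0, 0, 0, 0, 0, 0, 0, 0],
)

```text
t: 8.08
eef_pos: [0.5315, -0.0777, 0.0755]
ee_rot: [3.128, -0.002, 1.624]
force: [-2.8, -0.0, 8.4]
width: 0.0006
```

Request:
apply_moves(
  increments=[0, 0, -0.003, 0, 0, 0, 0, 0, 0, 0, 0, 0, 0, 0, 0, 0, 0, 0],
)

```text
t: 8.33
eef_pos: [0.5315, -0.0777, 0.0749]
ee_rot: [3.127, -0.002, 1.624]
force: [-3.4, -0.0, 9.5]
width: 0.0003
```

The readings give about 1.0 N/mm for the left pad, 0.4 for the middle and 1.5 for the right, so the middle rest is the softest. I'll move above its tag.

Request:
apply_moves(
  increments=[0, 0, 0.02, 0, 0, 0, 0, 0, 0.03, 0, 0.013, 0, 0.015, 0.033, 0, 0, 0, 0, 0.015, 0.033, 0, 0, 0, 0, 0.015, 0.033, 0, 0, 0, 0, 0.014, 0.033, 0, 0, 0, 0, 0, 0, 0, 0, 0, 0, 0, 0, 0, 0, 0, 0],
)

```text
t: 9.0
eef_pos: [0.5928, 0.0605, 0.1292]
ee_rot: [3.136, -0.006, 1.62]
force: [-0.9, -0.5, 0.3]
width: 0.0004
```

Run:
```python
from h import *
st=arm.get_state(); print(st['eef_pos'],st['ee_rot'])
im=optics.grab_frame('wrist'); im2=optics.grab_frame('scene')
v=np.vstack([im, cv2.resize(im2[150:254,195:333],(512,384))])
cv2.imwrite('pics/w2.png',cv2.resize(v[:,:,::-1],None,fx=.78,fy=.78))
```

```text
[0.5928219  0.06053081 0.12917971] [ 3.13603487 -0.00583028  1.61988336]
```

View pics/w2.png

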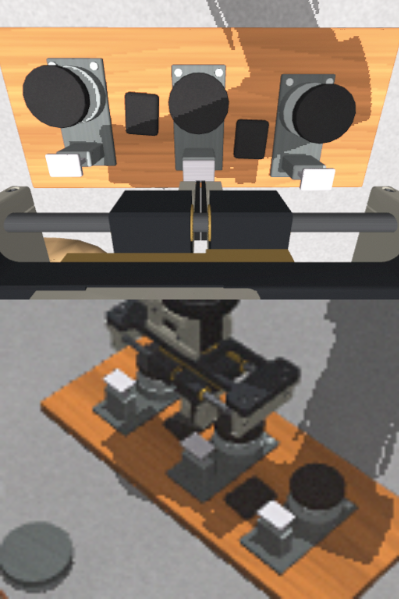

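The wrist view shows the middle tag just in front of the closed fingers. Its near edge is at about (254,203) in the full picture, and its sides are at about columns 235 and 275. All three tags are up.

Run:
```python
from h import *
st=arm.get_state()
for p in ((254,203),(235,203),(275,203),(254,230)): print(np.round(ray('wrist',p,.078,st),4))
```

```text
[0.578  0.0557 0.078 ]
[0.5787 0.0412 0.078 ]
[0.5773 0.0717 0.078 ]
[0.6006 0.0567 0.078 ]
```

Request:
apply_moves(
  increments=[-0.003, -0.004, -0.015, -0.006, 0.006, 0, 0, 0, -0.015, 0, 0, 0, 0, 0, 0, 0, 0, 0, 0, 0, 0, 0, 0, 0],
)

```text
t: 9.43
eef_pos: [0.5882, 0.0521, 0.0992]
ee_rot: [-3.141, -0.0, 1.616]
force: [-0.8, 0.8, 0.8]
width: 0.0004
```

Request:
apply_moves(
  increments=[-0.001, -0.001, -0.005, 0, 0, 0, 0, 0, -0.005, 0, 0, 0, 0, 0, -0.005, 0, 0, 0, 0, 0, -0.005, 0, 0, 0],
)

```text
t: 9.77
eef_pos: [0.588, 0.0497, 0.0813]
ee_rot: [3.138, -0.001, 1.614]
force: [-2.6, 2.3, 6.2]
width: 0.0006
```

Request:
apply_moves(
  increments=[0, 0, -0.005, 0, 0, 0, 0, 0, -0.005, 0, 0, 0, 0, 0, -0.005, 0, 0, 0],
)

```text
t: 10.02
eef_pos: [0.5893, 0.0497, 0.0708]
ee_rot: [3.135, -0.0, 1.617]
force: [-26.1, 3.6, 69.9]
width: 0.0005
```

Request:
apply_moves(
  increments=[0, 0, -0.005, 0, 0, 0, 0, 0, -0.005, 0, 0, 0, 0, 0, -0.005, 0, 0, 0],
)

```text
t: 10.27
eef_pos: [0.5888, 0.0498, 0.0716]
ee_rot: [3.13, 0.002, 1.623]
force: [-20.7, 2.1, 46.1]
width: 0.0006
```

The tag is hard on its stop: the force jumped to 70 N and TCP z settled at 0.071. I'll retreat straight up and check.

Request:
apply_moves(
  increments=[0, 0, 0.01, 0, 0, 0, 0, 0, 0.03, 0, 0, 0, 0, 0, 0.03, 0, 0, 0, 0, 0, 0.03, 0, 0, 0, -0.03, 0, 0.03, 0, 0, 0, -0.03, -0.03, 0.03, 0, 0, 0, -0.03, -0.03, 0.02, 0, 0, 0, 0, 0, 0, 0, 0, 0, 0, 0, 0, 0, 0, 0],
)

```text
t: 11.02
eef_pos: [0.5044, -0.0033, 0.2525]
ee_rot: [3.124, 0.002, 1.626]
force: [0.1, 0.6, -0.6]
width: 0.0003
```

Run:
```python
from h import *
print(arm.get_state()['eef_pos'],arm.get_state()['force'])
im=optics.grab_frame('wrist'); im2=optics.grab_frame('scene')
v=np.vstack([im, cv2.resize(im2[150:254,195:333],(512,384))])
cv2.imwrite('pics/w3.png',cv2.resize(v[:,:,::-1],None,fx=.78,fy=.78))
```

```text
[ 0.50435884 -0.00327647  0.25253354] [ 0.09554422  0.59868981 -0.57171395]
```

View pics/w3.png

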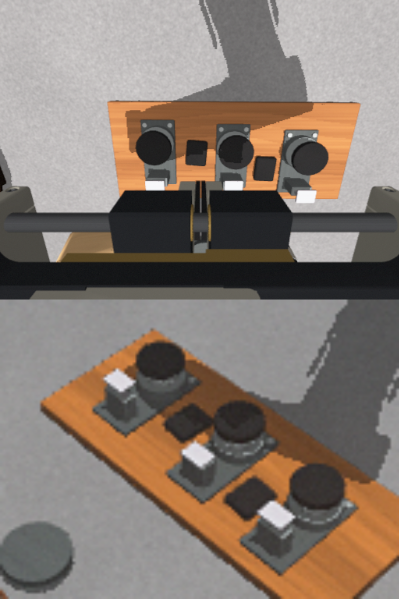

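In the last pictures all pads are up, the heel tips lie where they were, and the middle ledge sits lower in the scene crop than before (row about 455, was about 445). The outer tags have not changed.

```bash
python3 -c "
from h import *
print(arm.job_done())"
```

```text
the job is handed in; nothing more can be done
None
```

I pressed the three pads from left to right, found the middle rest the softest, and pushed its tag down to the stop. The job is handed in at about 11 s of the 51 s allowed; no verdict was reported.

| Rest | Pressed by about | Force | Stiffness |
|---|---|---|---|
| Left | 9 mm | 9.4 N | about 1.0 N/mm |
| Middle | 9.5 mm | 3.7 N | about 0.4 N/mm |
| Right | 6 mm | 9.5 N | about 1.5 N/mm |

- **Tag:** the force on the tool rose sharply to about 70 N, and the fingertips stopped about 60 mm above the table. The ledge should stand at about 62 mm when fully down.
- **Force at the stop:** 70 N is higher than I meant to press. It is under the 120 N wrist limit, and only the fingertips were meant to touch.
- **Last pictures:** the middle tag sits lower than before, the other two are still up, and the pads have sprung back. The heel tips have not moved. The other things lay outside those pictures and I did not look at them again, though the arm never went down near them.

No check failed or disagreed. How far the tag went down comes from the fingertip height and the pictures, since the joint itself could not be read.

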